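# Lock the carved plates away in their case

## Task

Move every carved wooden plate from the piles on the small board into the open grey case and shut its lid. Then take the key from its wooden stand, put it in the lock on the lid, turn it gently to and fro until you feel it drop into the hidden slot, turn it clockwise as far as it goes so that the case is locked, and put the key back upright in its stand. Do not force the key, and leave the other things on the table where they are.

Things in the scene. Friction and masses are not known exactly. Their poses are not given: they have to be found in the camera images.
- plate1: flat rectangular wooden plate, 90 mm (its x) x 50 mm (its y) x 10 mm thick, fine grooves on top, about 45 g; origin at the centre of its underside. Three to five such plates lie in two loose piles on the board and slightly turned, never fixed to one another (absent ones read None from the start)
- plate2: flat rectangular wooden plate, 90 mm (its x) x 50 mm (its y) x 10 mm thick, fine grooves on top, about 45 g; origin at the centre of its underside. Three to five such plates lie in two loose piles on the board and slightly turned, never fixed to one another (absent ones read None from the start)
- plate3: flat rectangular wooden plate, 90 mm (its x) x 50 mm (its y) x 10 mm thick, fine grooves on top, about 45 g; origin at the centre of its underside. Three to five such plates lie in two loose piles on the board and slightly turned, never fixed to one another (absent ones read None from the start)
- plate4: flat rectangular wooden plate, 90 mm (its x) x 50 mm (its y) x 10 mm thick, fine grooves on top, about 45 g; origin at the centre of its underside. Three to five such plates lie in two loose piles on the board and slightly turned, never fixed to one another (absent ones read None from the start)
- plate5: flat rectangular wooden plate, 90 mm (its x) x 50 mm (its y) x 10 mm thick, fine grooves on top, about 45 g; origin at the centre of its underside. Three to five such plates lie in two loose piles on the board and slightly turned, never fixed to one another (absent ones read None from the start)
- board: fixed small wooden board, 220 mm (x) x 90 mm (y) x 12 mm, under the two piles of plates; origin at the centre of its underside. Board and key stand may change sides from start to start
- case: fixed grey open-topped steel case, outside 150 mm (its x) x 220 mm (its y) x 55 mm high, walls and floor 5 mm; origin at the centre of its underside, its -x side faces the robot. The plates fit flat, two side by side (long side along the case's x, 50 mm either way from the middle in y), in piles of up to three. The lid hinges on the top of its far (+x) wall
- case_lid (a joint): angle a of the case's lid: 0 shut, 1.7 to 1.9 (leaning back, away from the robot) at the start. 6 mm steel sheet, 150 mm from hinge to free edge, 220 mm wide. Hinge line along the case's y, at case x = +75 mm, height 55 mm; free edge at case x = 75 - 150 cos(a), height 55 + 150 sin(a) mm. The hinge is stiff: the lid stays at any angle; 4 to 6 N at the free edge moves it
- lid_edge (a point): middle of the lid's free edge (3 mm above the lid's underside when shut)
- lock_mouth (a point): centre of the round mouth of the lock, on top of the steel boss on the lid (boss 38 mm across, 28 mm high, its axis 100 mm from the hinge line and mid-width; behind the lid while that is open). The well is 20 mm across; with the lid shut its axis is vertical. The key goes in blade first
- lock_rotor (a point): centre of the rotor's top in the lock, 18 mm below the mouth. A slot for the key's blade, 7.5 mm wide, runs right across it. Its direction cannot be seen: at the start 0.45 rad counter-clockwise (from above) of the case's x axis, give or take up to 0.35 rad. A blade out of line rests on the rotor; in line it drops 9 mm to the slot's floor. This point's axes are the lid's, not the slot's
- lock (a joint): angle the rotor has been turned from its own start, clockwise from above: 0 unlocked, 0.8 at the stop (locked). About 0.15 N m of friction; it stays where it is left. The key has about 0.15 rad of play in the slot
- key: steel key, 85 mm tall, about 90 g, upright in its stand. Origin at the blade's tip (lower end), z up the shank. Blade 16 mm wide (key x), 5 mm thick (key y), rounded nose, z 0 to 9 mm; round shank 16 mm across to z 46; collar 28 mm across, z 46 to 51; flat bow to hold it by, 36 mm wide (key x), 10 mm thick (key y), z 51 to 85. Blade and bow lie in one plane
- stand: fixed wooden block 70x70x50 mm for the key, with an upright hole right through it, 20 mm across (21 mm with clearance), in its middle; origin at the centre of its underside. The key hangs in it by its collar, which rests on the block's top, so the key's tip is then 4 mm above the table
- stand_mouth (a point): centre of the hole's mouth on top of the key stand, 50 mm above the table
- the_fig_a: bystander: clay figure group on a round wooden foot, 31x31x37 mm; origin at the centre of its underside; leave it where it is
- the_fig_c: bystander: clay figure pair on a round wooden foot, 31x33x36 mm; origin at the centre of its underside; leave it where it is
- the_fig_bear: bystander: small brown clay bear, 18x29x35 mm; origin at the centre of its underside; leave it where it is
- the_glaze_jar_1: bystander: round glaze jar, 42 mm across, 42 mm tall; origin at the centre of its underside; leave it where it is
- the_glaze_jar_2: bystander: round dark glaze jar, 42 mm across, 46 mm tall; origin at the centre of its underside; leave it where it is
- the_paint_red: bystander: paint bottle, 38 mm across, 118 mm tall; origin at the centre of its underside; leave it where it is
- the_pin_tin: bystander: flat hinged tin, 61x96x26 mm; origin at the centre of its underside; leave it where it is

How it is judged (in metres and radians):
On the way, in this order (a step that is already met when the one before it is completed fails the run):
1. every plate lies in the case (x of plate1 in the frame of case between -0.07 and 0.07 m and y of plate1 in the frame of case between -0.105 and 0.105 m and z of each of plate1, plate2, plate3, plate4, plate5 in the frame of case below 0.05 m and linear speed of each of plate1, plate2, plate3, plate4, plate5 below 0.05 m/s and x of plate2 in the frame of case between -0.07 and 0.07 m and y of plate2 in the frame of case between -0.105 and 0.105 m and x of plate3 in the frame of case between -0.07 and 0.07 m and y of plate3 in the frame of case between -0.105 and 0.105 m and x of plate4 in the frame of case between -0.07 and 0.07 m and y of plate4 in the frame of case between -0.105 and 0.105 m and x of plate5 in the frame of case between -0.07 and 0.07 m and y of plate5 in the frame of case between -0.105 and 0.105 m), for 0.2 s.
2. the lid is shut over the plates (all of step 1 and value of joint case_lid below 0.04 rad), for 0.2 s.
3. the lock of the shut case is turned to locked (value of joint case_lid below 0.04 rad and value of joint lock above 0.65 rad), for 0.2 s.
At the end, for the whole second after the job is handed in: All plates lie at rest inside the case, the lid is shut (within 0.04 rad), the lock is turned clockwise by more than 0.65 rad (the stop is at 0.8), and the key hangs upright in its stand (tip within 8 mm of the hole's axis and under 12 mm above the table, tilt under 0.15 rad), at rest (all of step 1 and all of step 3 and horizontal distance between key and stand_mouth below 0.008 m and height (world z) of key below 0.012 m and angle between key's own z axis and vertical below 0.15 rad and linear speed of key below 0.05 m/s); the robot touches nothing.
It fails at once if the key is forced in the lock: more than 60 N between key and case (contact force between key and case above 60 N).
It fails at once if a bystander is moved by more than 30 mm (distance of any of the_fig_a, the_fig_c, the_fig_bear, the_glaze_jar_1, the_glaze_jar_2, the_paint_red, the_pin_tin from where it was at the start of the episode above 0.03 m).
Of plate3, plate4, plate5 only 1 to 3 are there at a start; the rules pass over those that are not, and their reading is None.
At some moment in a run one of plate1, plate2, plate3, plate4, plate5 may be knocked a few centimetres aside while the robot is not near it.
It also fails if it takes over 210 s, if anything falls off the work surface, if the arm or the gripper's body presses on something with over 40 N, if the wrist force passes 120 N, or if a joint passes its speed limit or range.

## Robot

A 7-joint arm with a two-finger parallel gripper is mounted at the origin on a cart in front of the work surface, level with it; the furniture and walls round the work are solid. World frame = base frame: x ahead of the robot, y to its left, z up, the work surface at z = 0. Lengths are in mm, angles in rad, forces in N, time in s.
With the tool pointing down it reaches from about 400 to 875 mm from the base axis. Payload 19.3 kg.
Tool frame: the origin (TCP) lies at the very end of the fingers, on their centre line; the grasp point (between the pads) lies 19 mm behind it (grip_point_offset is the z of the grasp point in the tool frame, in mm); z points along the fingers, y is the line along which they close (so a half turn about z gives the same grasp; the last joint's range is limited). The gripper opens to 85 mm and grips with 20 to 120 N. Pads are 22 mm wide; open, the fingers measure 114 mm over their backs; the gripper's body (76 mm by 85 mm) begins 54 mm behind the grasp point. The pads swing forward as they close: fully open they stand 13 mm farther back than shut.
Start: joints at [1.099, 0.521, -0.036, 1.599, 0.021, 1.021, -0.113], TCP at [244.394, -575.227, 231.291] pointing down, gripper open.
Joint ranges: [-2.91, 2.91], [-0.3, 2.13], [-1.5, 1.42], [0.17, 2.43], [-1.26, 4.41], [0.16, 1.93], [-2.52, 2.52]. Speed limits (rad/s): [1.89, 1.89, 2.39, 2.39, 3.01, 3.01, 3.01].

## Interface

Orientations are given as a 3x3 rotation matrix whose columns are the frame's x, y, z axes.
In Python, from workcell import movep, movel, goto_joints, open_gripper, clamp, wait, inverse_kinematics, read_state, camera, PlanningError, finish_job, grip_point_offset gives the robot as it stands. Calls block until the motion is done:
- movep(position, orientation): joint-space move of the TCP to a pose.
- movel(position, frame=None, max_speed=150, guard=None): straight line of the TCP; frame=None keeps the orientation; max_speed is the mean speed in mm/s. With guard (N) it stops when the force on the tool has changed by that much, and returns True; else False.
- goto_joints(angles): joint-space move.
- open_gripper() and clamp(): open the fingers fully, or close them until they stop; the grip force is fixed at half the most.
- wait(seconds).
- inverse_kinematics(position, orientation): joint angles nearest the present ones, or None.
- read_state(): the state.
- camera(name): name is "scene" or "top" or "wrist"; returns a dict with "image" (400x640x3 uint8, blue, green, red), "range_z" (400x640 float32, mm along the optical axis (not along the pixel's ray), 0 where there is no reading), "fx", "fy", "cx", "cy" (pixels), "cam_to_world" (4x4, takes a point from camera to world coordinates). Camera axes: x right, y up, looking along -z (the intrinsics and any distortion apply to the point x, -y, -z); pixel columns grow to the right and rows downward; lengths in mm; the calibration is good to about 2 mm. A picture is of the moment at which its call begins.
A pose or a line that the arm cannot do raises PlanningError and nothing moves.
- finish_job(): hands the job in; it is judged then, once.
The state is a dict: "time": time; "qpos": joint angles; "qvel": joint speeds; "joint_efforts": joint torques, N m; "eef_pos": TCP position; "tool_rot": TCP orientation; "ft_force": force on the tool from outside, world axes, zero at the start; "torque": the same for the moment, N m; "finger_gap": finger opening in mm; "gripper_force": force on a finger pad.
Only numpy, scipy, OpenCV 4.12 (cv2) and the standard library are available. Lean on these libraries where they do the work, as an engineer would, in place of code of your own. Each camera call takes 0.05 s, during which the arm holds its last target. There are 200 camera calls.

## Working session

There is one attempt and no reset: what is moved stays moved. The work goes in short steps, each a Python script; the robot and the scene stay as the last script left them, time stands still between calls to the robot, and variables do not carry over. Pictures are saved under pics/ and viewed, at most 14 in all, crops included, and the job is handed in when it is done.

```bash
mkdir -p pics; ls; python3 - <<'E'
from workcell import *
import cv2,numpy as np
print(grip_point_offset)
s=read_state();print(s['time'],s['eef_pos'],s['finger_gap'])
for n in ['scene','top']:
    c=camera(n);cv2.imwrite(f'pics/{n}0.png',c['image']);np.savez(f'{n}0.npz',**c)
    print(n,c['fx'],c['fy'],c['cx'],c['cy'],c['cam_to_world'].round(3).tolist(), [k for k in c])
E
```

```text
pics
-18.700000000000003
0.0 [ 244.26136064 -574.934428    230.73207818] 85.64017914783041
scene 395.09665293642416 395.09665293642416 322.8376164757641 194.92365228975245 [[-0.622, 0.416, -0.663, -105.436], [-0.783, -0.329, 0.528, 538.458], [0.001, 0.848, 0.53, 613.506], [0.0, 0.0, 0.0, 1.0]] ['image', 'range_z', 'fx', 'fy', 'cx', 'cy', 'cam_to_world']
top 380.40729816899074 380.40729816899074 316.706877553141 196.15750956653665 [[-0.002, 0.99, -0.141, 385.605], [-1.0, -0.005, -0.018, -3.889], [-0.018, 0.141, 0.99, 1302.005], [0.0, 0.0, 0.0, 1.0]] ['image', 'range_z', 'fx', 'fy', 'cx', 'cy', 'cam_to_world']
```

View pics/scene0.png

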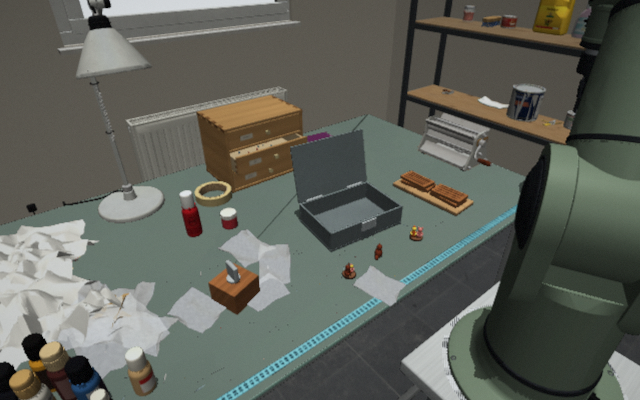

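View pics/top0.png

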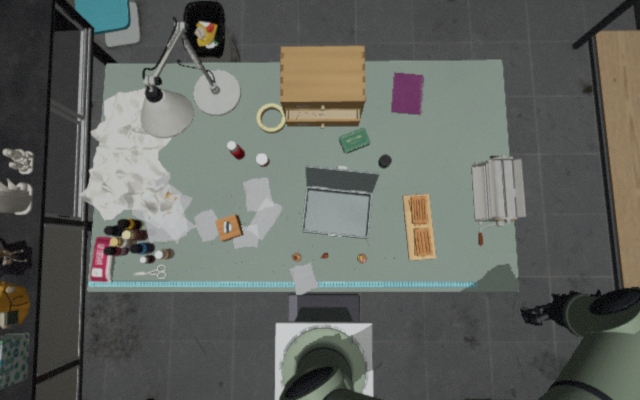

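The top view shows the case at about (337,212), the board with two piles at (420,227), and the stand with the key at (229,228). The figures are in front of the case at (296,257), (324,255) and (361,258).

```bash
cat > h.py <<'E'
from workcell import *
import cv2,numpy as np
def cloud(c):
    z=c['range_z'];v,u=np.mgrid[0:z.shape[0],0:z.shape[1]]
    p=np.stack([(u-c['cx'])/c['fx']*z,-(v-c['cy'])/c['fy']*z,-z],-1)
    M=c['cam_to_world'];w=p@M[:3,:3].T+M[:3,3]
    w[z<=0]=np.nan
    return w
def proj(c,P):
    M=c['cam_to_world'];q=(np.asarray(P)-M[:3,3])@M[:3,:3]
    return np.array([c['cx']+c['fx']*q[0]/-q[2],c['cy']-c['fy']*q[1]/-q[2]])
def rect(xy):
    r=cv2.minAreaRect(np.asarray(xy,np.float32));return [np.round(a,1).tolist() if not np.isscalar(a) else round(a,1) for a in r]
def down(yaw):  # tool z down; closing axis (y) at angle yaw from world x
    y=np.array([np.cos(yaw),np.sin(yaw),0]);z=np.array([0,0,-1.]);return np.stack([np.cross(y,z),y,z],1)
def blobs(w,lo,hi,box,minn=15,link=None):
    m=(w[...,2]>lo)&(w[...,2]<hi)&(w[...,0]>box[0])&(w[...,0]<box[1])&(w[...,1]>box[2])&(w[...,1]<box[3])
    n,l=cv2.connectedComponents(m.astype(np.uint8))
    return [w[l==i] for i in range(1,n) if (l==i).sum()>=minn]
E
python3 - <<'E'
from h import *
for n in ['top','scene']:
    w=cloud(np.load(n+'0.npz'))
    print(n,'table z',np.nanmedian(w[...,2][(abs(w[...,2])<20)&(w[...,0]>400)&(w[...,0]<800)]))
    for lo,hi in [(6,200)]:
        for b in blobs(w,lo,hi,(330,900,-420,420),12):
            print(len(b),b.mean(0).round(0),'z',np.percentile(b[:,2],[2,50,98]).round(0),rect(b[:,:2]))
w=cloud(np.load('top0.npz'))
for n in ['top','scene']:
  w=cloud(np.load(n+'0.npz'))
  for lo,hi,box in [(40,62,(400,650,-180,150)),(56,90,(400,650,150,420)),(40,58,(400,650,150,420)),(8,17,(350,650,-400,-150)),(17,60,(350,650,-400,-150))]:
    print(n,lo,hi)
    for b in blobs(w,lo,hi,box,10): print('  ',len(b),b.mean(0).round(1),rect(b[:,:2]))
E
```

```text
top table z -0.28861380069952247
3512 [841.  16. 136.] z [ 19. 143. 200.] [[840.7, 48.6], [360.7, 118.6], 89.8]
293 [ 881. -298.   11.] z [ 7. 11. 17.] [[879.5, -296.7], [106.4, 40.5], 89.7]
277 [883. 370.  16.] z [ 7. 17. 23.] [[881.4, 364.6], [36.9, 109.8], 0.2]
512 [ 762. -110.   25.] z [ 8. 26. 31.] [[762.6, -111.4], [64.6, 96.9], 20.4]
202 [715. 288.  79.] z [ 11.  79. 119.] [[719.2, 290.2], [34.0, 35.6], 88.7]
137 [693. 206.  37.] z [10. 40. 46.] [[694.2, 208.5], [38.2, 41.2], 1.1]
139 [ 684. -210.   42.] z [12. 45. 51.] [[686.9, -212.2], [39.4, 41.3], 62.8]
2140 [577. -55. 104.] z [  7. 100. 199.] [[538.5, -49.7], [220.1, 211.9], 83.7]
790 [538. 213.  10.] z [ 6.  9. 16.] [[537.1, 210.5], [200.4, 117.2], 6.5]
1716 [ 463. -322.   21.] z [ 7. 21. 35.] [[465.2, -324.3], [219.9, 91.7], 3.9]
189 [488. 397.   9.] z [ 6.  9. 15.] [[481.3, 390.0], [90.9, 58.8], 2.7]
44 [496.  26.   7.] z [ 6.  7. 10.] [[495.5, 28.6], [27.3, 68.3], 89.8]
545 [460. 310.  48.] z [ 7. 49. 89.] [[455.3, 319.2], [82.4, 92.6], 26.0]
13 [469. -40.   8.] z [ 6.  7. 11.] [[470.1, -39.6], [14.7, 17.3], 10.9]
15 
[... 1699 characters left out ...]
.9] [[523.6, -154.6], [11.4, 105.2], 88.5]
   454 [ 517.3 -321.6   29.7] [[517.3, -323.6], [95.0, 57.1], 5.0]
   462 [ 411.1 -329.    30.2] [[413.8, -328.5], [98.7, 56.7], 5.2]
scene 40 62
   1435 [516.7 -40.2  50.6] [[514.5, -44.1], [222.1, 162.4], 84.4]
scene 56 90
   179 [458.  318.5  75.5] [[462.2, 316.5], [32.1, 25.2], 33.6]
scene 40 58
   919 [454.8 320.5  49.9] [[463.4, 316.3], [73.2, 71.6], 18.4]
scene 8 17
   600 [ 445.3 -298.2   12.4] [[467.6, -318.8], [222.6, 91.8], 5.7]
   42 [ 546.1 -153.6   12.5] [[542.0, -151.5], [7.5, 67.5], 84.7]
scene 17 60
   882 [ 460.3 -317.9   29.4] [[470.1, -324.3], [202.2, 60.0], 4.3]
   221 [ 545.5 -153.6   39.8] [[540.2, -153.9], [10.6, 80.4], 87.1]
```

```bash
python3 - <<'E'
from h import *
movep([465,-325,320],down(np.pi/2+.07))
c=camera('wrist');cv2.imwrite('pics/w1.png',c['image']);np.savez('w1.npz',**c)
print(read_state()['time'],read_state()['qpos'],c['cam_to_world'].round(2).tolist())
w=cloud(c)
for lo,hi in [(7,17),(17,26),(26,50)]:
    for b in blobs(w,lo,hi,(330,650,-450,-200),100): print(lo,len(b),b.mean(0).round(1),np.percentile(b[:,2],[5,50,95]).round(1),rect(b[:,:2]))
E
```

```text
1.95 [ 1.04431737  0.42790244 -0.75236629  1.61432879  0.30656738  1.22184695
  1.86993496] [[-0.07, -0.94, -0.33, 380.17], [1.0, -0.06, -0.02, -332.01], [0.0, -0.33, 0.94, 462.31], [0.0, 0.0, 0.0, 1.0]]
7 5261 [ 450.3 -323.6   11.8] [10.2 11.9 13.4] [[466.2, -324.8], [218.2, 90.2], 3.7]
17 123 [ 390.  -305.7   21.8] [20.4 21.8 23. ] [[396.8, -304.2], [50.2, 4.9], 4.8]
17 287 [ 480.7 -333.3   21.7] [19.4 21.8 23.8] [[494.8, -326.6], [45.5, 51.6], 10.3]
26 3195 [ 412.6 -331.5   32. ] [30.5 32.  33.4] [[414.6, -331.6], [90.3, 49.9], 5.0]
26 2521 [ 520.  -322.5   31.9] [30.5 31.9 33.3] [[522.1, -322.4], [90.4, 50.0], 0.9]
```

View pics/w1.png

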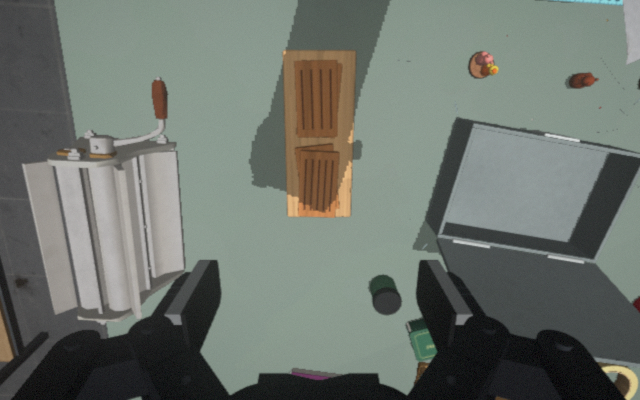

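```bash
cat >> h.py <<'E'
def pick(x,y,yaw,ztop,grip=9.):
    R=down(np.pi/2+yaw)
    movep([x,y,ztop+70],R); movel([x,y,ztop-grip],max_speed=120,guard=25); clamp()
    s=read_state(); print('pick',s['time'],s['eef_pos'].round(1),'gap',round(s['finger_gap'],1),s['gripper_force'])
    p=s['eef_pos'];movel([p[0],p[1],p[2]+110],max_speed=200)
    print('gap after lift',round(read_state()['finger_gap'],1))
def place(x,y,yaw,z):
    R=down(np.pi/2+yaw)
    movep([x,y,110],R); g=movel([x,y,z],max_speed=100,guard=12); print('place',g,read_state()['eef_pos'].round(1))
    open_gripper(); movel([x,y,150],max_speed=200)
def wplates(c,box=(330,650,-450,-200)):
    w=cloud(c);o=[]
    for lo,hi in [(17,26),(26,38)]:
        for b in blobs(w,lo,hi,box,100): r=rect(b[:,:2]); o.append((len(b),np.median(b[:,2]).round(1),r)); print(*o[-1])
    return o
E
python3 - <<'E'
from h import *
w=cloud(np.load('w1.npz'))
m=(w[...,2]>50)&(w[...,2]<58)&(w[...,0]>400)&(w[...,0]<620)&(w[...,1]>-200)&(w[...,1]<110)
print('rim',m.sum(),rect(w[m][:,:2]))
m=(w[...,2]>2)&(w[...,2]<8)&(w[...,0]>450)&(w[...,0]<570)&(w[...,1]>-120)&(w[...,1]<30)
print('floor',m.sum(),rect(w[m][:,:2]),np.median(w[m][:,2]))
pick(414.6,-331.6,np.radians(5),32)
c=camera('wrist');cv2.imwrite('pics/w2.png',c['image']);np.savez('w2.npz',**c)
E
```

```text
rim 3027 [[512.4, -46.6], [222.4, 157.4], 84.7]
floor 8870 [[510.0, -45.0], [120.0, 150.0], 0.0] 5.017096054339589
pick 4.1167 [ 414.8 -331.9   23.9] gap 47.8 59.27151381969452
gap after lift 47.8
```

View pics/w2.png

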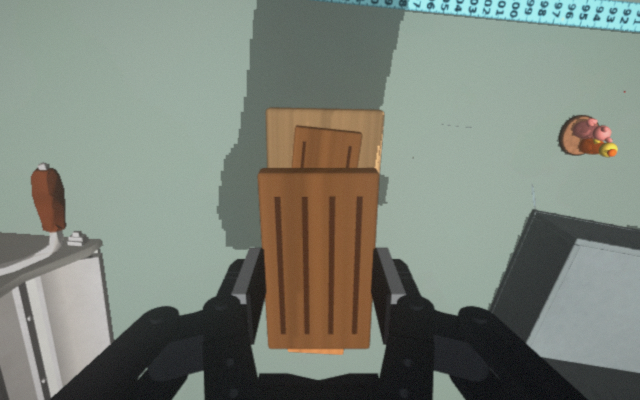

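```bash
cat >> h.py <<'E'
from scipy.optimize import least_squares
def fitrim(P,x0=(512,-46,-.1),T=(0,0)):
    P=P[:,:2]
    def f(q):
        c,s=np.cos(q[2]),np.sin(q[2]);d=(P-q[:2])@np.array([[c,-s],[s,c]])
        a=d-0; 
        near=(a[:,0]<50)
        e1=np.abs(a[:,0]+72.5); e2=np.abs(np.abs(a[:,1])-107.5)
        return np.where(near,np.maximum(np.minimum(e1,e2)-2.5,0)*1.0+.1*np.minimum(e1,e2),0)
    return least_squares(f,x0,loss='soft_l1',x_scale=[1,1,.01],diff_step=1e-4)
E
python3 - <<'E'
from h import *
for n in ['w1','w2','top0','scene0']:
    w=cloud(np.load(n+'.npz'))
    m=(w[...,2]>52)&(w[...,2]<58)&(w[...,0]>400)&(w[...,0]<580)&(w[...,1]>-200)&(w[...,1]<110)
    if m.sum()>20: r=fitrim(w[m]);print(n,m.sum(),r.x.round(3),r.cost.round(2))
E
```

```text
w1 2092 [ 5.11759e+02 -4.66650e+01 -1.08000e-01] 123.35
w2 1457 [ 5.12148e+02 -4.68020e+01 -1.07000e-01] 32.72
top0 213 [ 5.10352e+02 -4.64200e+01 -1.12000e-01] 11.71
scene0 410 [ 5.12954e+02 -4.35000e+01 -1.09000e-01] 64.38
```

```bash
cat >> h.py <<'E'
CASE=np.array([511.8,-46.6]);CY=-.108
def cw(x,y): c,s=np.cos(CY),np.sin(CY);return CASE+np.array([c*x-s*y,s*x+c*y])
E
python3 - <<'E'
from h import *
place(*cw(0,45),CY,7.5)
movep([465,-325,280],down(np.pi/2+.07))
wplates(camera('wrist'))
pick(522.1,-322.4,np.radians(.9),32)
place(*cw(0,-45),CY,7.5)
movep([465,-325,280],down(np.pi/2+.07))
c=camera('wrist');cv2.imwrite('pics/w3.png',c['image']);np.savez('w3.npz',**c)
wplates(c)
print(read_state()['time'])
E
```

```text
place True [516.   -1.8   7. ]
3656 22.0 [[415.6, -329.1], [50.0, 90.0], 88.9]
341 21.8 [[483.7, -335.1], [34.3, 62.9], 38.8]
2983 32.0 [[522.1, -322.5], [90.3, 50.2], 0.9]
pick 11.95 [ 522.3 -322.6   24. ] gap 47.9 60.03767251968384
gap after lift 47.8
place True [506.4 -91.2   7. ]
3658 22.0 [[415.5, -329.1], [50.0, 89.9], 88.9]
2884 21.9 [[517.1, -323.5], [90.3, 50.1], 10.3]
17.0417
```

View pics/w3.png

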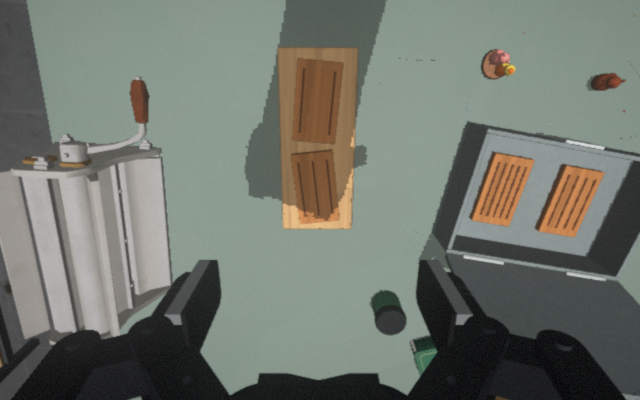

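```bash
python3 - <<'E'
from h import *
pick(415.5,-329.1,np.radians(-1.1),22,8)
place(*cw(0,45),CY,18.5)
movep([465,-325,280],down(np.pi/2+.07))
o=[q for q in wplates(camera('wrist')) if q[0]>1500]
(x,y),(a,b),t=o[0][2]
if a<b:t-=90
t=(t+90)%180-90
print(x,y,t)
pick(x,y,np.radians(t),22,8)
place(*cw(0,-45),CY,18.5)
movep([440,-50,330],down(np.pi/2+CY))
c=camera('wrist');cv2.imwrite('pics/w4.png',c['image']);np.savez('w4.npz',**c)
c=camera('top');np.savez('top4.npz',**c);cv2.imwrite('pics/t4.png',c['image'])
w=cloud(c)
for b in blobs(w,16,60,(330,650,-450,-180),20): print('left',len(b),b.mean(0))
print(read_state()['time'])
E
```

```text
pick 19.1 [ 415.7 -329.4   14.9] gap 47.8 58.934969902038574
gap after lift 47.3
place True [515.9  -1.9  18. ]
2882 21.9 [[517.0, -323.4], [90.3, 50.0], 10.4]
517.0 -323.4 10.400000000000006
pick 26.7333 [ 517.3 -323.7   15. ] gap 47.7 59.699496030807495
gap after lift 47.4
place True [506.3 -91.2  18.1]
31.4667
```

View pics/w4.png

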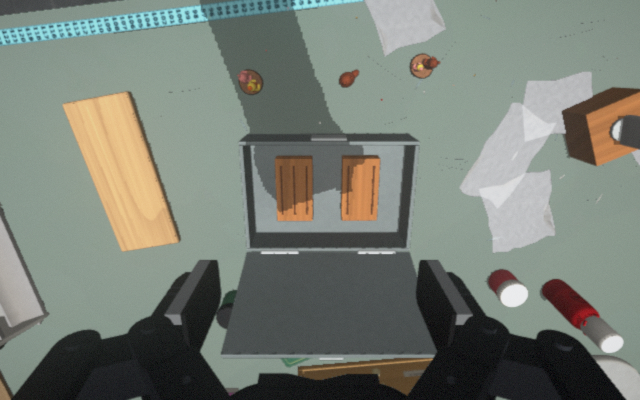

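View pics/t4.png

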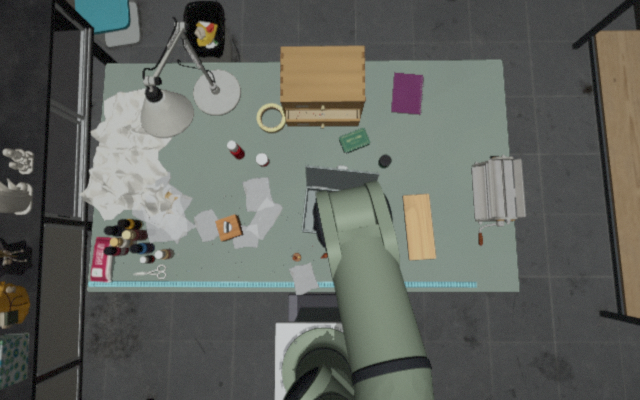

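Board is empty and four plates are in the case. Next I measure the lid angle.

```bash
python3 - <<'E'
from h import *
for n in ['w4','scene0','top0']:
    w=cloud(np.load(n+'.npz')); d=w[...,:2]-CASE;c,s=np.cos(CY),np.sin(CY)
    X=d[...,0]*c+d[...,1]*s;Y=-d[...,0]*s+d[...,1]*c;Z=w[...,2]
    m=(abs(Y)<90)&(Z>80)&(Z<215)&(X>60)&(X<140)
    if m.sum()>30:
        p=np.polyfit(Z[m],X[m],1);print(n,m.sum(),'angle',np.pi/2+np.arctan(p[0]),'x at 55',np.polyval(p,55),'zmax',np.percentile(Z[m],99),'xmax',np.percentile(X[m],[1,99]))
R=down(np.pi/2+CY)
for X,Z in [(150,300),(135,165),(-60,62)]:
    print(inverse_kinematics([*cw(X,55),Z],R))
E
```

```text
w4 15008 angle 1.8020078759953633 x at 55 75.38461643355747 zmax 200.8715530816039 xmax [ 81.74520985 112.97649374]
scene0 2712 angle 1.7985251498302435 x at 55 77.24159623318579 zmax 201.00973086963677 xmax [ 82.18415854 112.94262167]
top0 1083 angle 1.8171937404367933 x at 55 73.52141634542703 zmax 202.35950876277903 xmax [ 80.55924333 123.7913358 ]
[ 0.44416165  0.67010364 -0.90595081  1.3617874   0.52380457  1.35697187
  0.99968692]
[ 0.4445595   0.77556387 -0.86563601  1.55344617  0.63619238  1.11371604
  0.89422012]
[ 0.32207016  0.61893879 -0.63220227  2.1317725   0.66118737  0.59235449
  0.67376605]
```

```bash
python3 - <<'E'
from h import *
clamp()
R=down(np.pi/2+CY);Y=55
movep([*cw(60,Y),300],R); movep([*cw(142,Y),280],R)
print(movel([*cw(142,Y),172],max_speed=150,guard=20))
for a in list(np.linspace(1.8,.2,11)):
    X=75-130*np.cos(a)+6*np.sin(a)+11; Z=55+130*np.sin(a)+6*np.cos(a)
    g=movel([*cw(X,Y),Z],max_speed=90,guard=35)
    s=read_state();print(round(a,2),g,s['ft_force'].round(1),s['eef_pos'].round(0))
    if g: break
else:
    p=cw(-47,Y);g=movel([*p,58],max_speed=40,guard=20);s=read_state();print(g,s['eef_pos'],s['ft_force'],s['time'])
E
```

```text
False
1.8 False [-0.  -0.3 -0.3] [639.  -5. 181.]
1.64 False [ 0.8  0.1 -0.2] [618.  -3. 184.]
1.48 False [-0.5 -0.3 -0.4] [598.  -1. 185.]
1.32 False [-0.   0.5 -0.3] [577.   2. 182.]
1.16 False [-0.6 -0.4  0.8] [557.   4. 177.]
1.0 False [ 1.3 -1.   0.1] [539.   6. 168.]
0.84 False [ 0.5 -0.8 -0.3] [522.   8. 156.]
0.68 False [-0.8  0.4  0.1] [507.   9. 142.]
0.52 False [ 0.4  0.3 -0.5] [494.  11. 125.]
0.36 False [ 0.5 -0.3 -0.6] [484.  12. 107.]
0.2 False [-0.2 -0.3  1.2] [478.  12.  87.]
True [471.82660639  13.03835245  60.77347702] [-4.19351115 -2.07032828 23.50692292] 39.0667
```

```bash
python3 - <<'E'
from h import *
movel([471,13,200]);open_gripper()
movep([420,-40,300],down(np.pi/2+CY)); c=camera('wrist');np.savez('w5.npz',**c);cv2.imwrite('pics/w5.png',c['image'])
w=cloud(c);d=w[...,:2]-CASE;cc,s=np.cos(CY),np.sin(CY)
X=d[...,0]*cc+d[...,1]*s;Y=-d[...,0]*s+d[...,1]*cc;Z=w[...,2]
m=(abs(Y)<100)&(abs(Y)>30)&(Z>50)&(Z<75)&(X>-70)&(X<70)
p=np.polyfit(X[m],Z[m],1);print('lid slope',p,)
b=w[(Z>82)&(Z<96)&(abs(X)<60)&(abs(Y)<60)];print('boss',len(b),np.median(b[:,2]),rect(b[:,:2]),'pred',cw(-25,0))
(x,y),r=cv2.minEnclosingCircle(b[:,:2].astype(np.float32));print(x,y,r)
movep([390,312,300],down(np.pi/2)); c=camera('wrist');np.savez('w6.npz',**c);cv2.imwrite('pics/w6.png',c['image'])
w=cloud(c)
for lo,hi in [(45,49.99),(46,54),(62,95)]:
    for b in blobs(w,lo,hi,(400,520,250,380),50): print(lo,len(b),b.mean(0).round(1),np.percentile(b[:,2],[5,50,95]).round(1),rect(b[:,:2]))
E
```

```text
lid slope [2.33581721e-03 6.18457068e+01]
boss 664 88.545940822935 [[486.9, -43.4], [35.8, 37.5], 84.3] pred [486.94565834 -43.90524574]
487.1481018066406 -43.54771423339844 19.03537368774414
45 1420 [458.9 314.4  49.3] [48.2 49.4 49.9] [[462.4, 314.5], [71.5, 70.0], 18.5]
46 2607 [459.3 314.4  49.9] [48.6 49.9 51.2] [[462.4, 314.5], [71.5, 69.9], 18.8]
62 320 [457.8 314.5  85.5] [69.6 88.1 89.7] [[461.2, 314.6], [9.1, 35.4], 89.9]
```

```bash
python3 -c "
import cv2,numpy as np
a=cv2.imread('pics/w5.png');b=cv2.imread('pics/w6.png')
cv2.imwrite('pics/w56.png',np.vstack([a[:300],b[:300]]))"
```

```text
(no output)
```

View pics/w56.png

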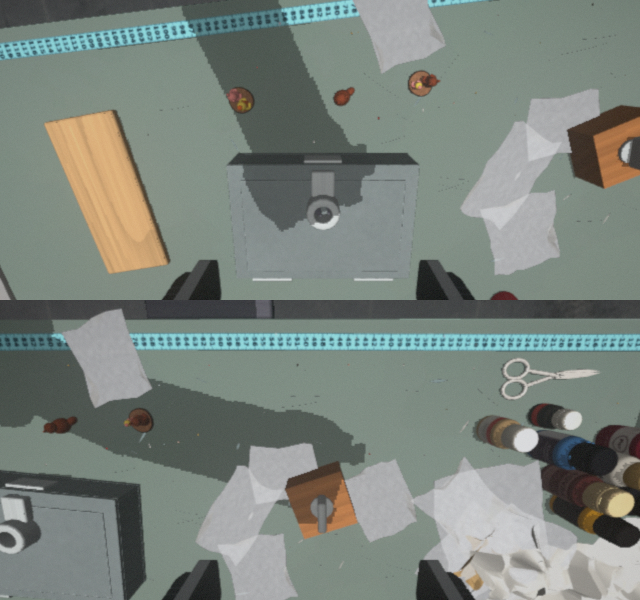

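```bash
python3 - <<'E'
from h import *
w=cloud(np.load('w6.npz'))
b=blobs(w,86,92,(400,520,250,380),30)[0];print(len(b),b.mean(0),rect(b[:,:2]))
# bow centre as refs
u=(b[:,:2]-b[:,:2].mean(0));_,_,V=np.linalg.svd(u,full_matrices=False);print('yaw',np.degrees(np.arctan2(V[0,1],V[0,0])))
b=blobs(w,49,53,(400,520,250,380),30)
print([ (len(q),rect(q[:,:2])) for q in b])
for y in np.linspace(-1.,.8,7):
    print(round(y,2),[None if q is None else q.round(2).tolist() for q in (inverse_kinematics([487,-44,120],down(y+np.pi/2)),inverse_kinematics([487,-44,120],down(y-np.pi/2)))])
print(inverse_kinematics([461,314.6,58],down(np.pi/2)),inverse_kinematics([461,314.6,58],down(-np.pi/2)))
E
```

```text
252 [461.03109123 314.54505857  88.3638409 ] [[461.2, 314.5], [9.0, 35.4], 89.9]
yaw 0.5718012710546642
[(2271, [[462.3, 314.5], [70.7, 69.9], 18.8])]
-1.0 [[0.62, 0.62, -0.88, 2.02, 0.66, 0.82, -0.08], [-0.6, 0.63, 0.8, 2.08, -0.7, 0.72, -1.92]]
-0.7 [[0.65, 0.63, -0.92, 2.02, 0.69, 0.84, 0.2], [-0.6, 0.63, 0.8, 2.08, -0.7, 0.72, -1.62]]
-0.4 [[0.67, 0.65, -0.97, 2.02, 0.72, 0.86, 0.47], [-0.47, 0.56, 0.59, 2.07, -0.5, 0.66, -1.51]]
-0.1 [[0.7, 0.68, -1.02, 2.01, 0.76, 0.89, 0.74], [-0.32, 0.51, 0.38, 2.06, -0.32, 0.62, -1.39]]
0.2 [[0.74, 0.7, -1.07, 2.01, 0.8, 0.92, 1.0], [0.29, 0.5, -0.42, 2.03, 0.32, 0.67, -1.71]]
0.5 [[0.77, 0.74, -1.14, 2.01, 0.84, 0.96, 1.26], [0.34, 0.51, -0.48, 2.03, 0.37, 0.68, -1.45]]
0.8 [[0.82, 0.81, -1.24, 2.01, 0.92, 1.04, 1.5], [0.4, 0.52, -0.56, 2.03, 0.43, 0.7, -1.21]]
[-0.07809184  0.84675253 -0.92694185  1.86966395  0.87472133  0.89592271
  0.127557  ] [-1.1062979   0.76153149  0.58659363  1.92389829 -0.67173028  0.66077907
 -1.66816776]
```

```bash
python3 - <<'E'
from h import *
R=down(np.pi/2+.005)
movep([461.1,314.5,150],R); print(movel([461.1,314.5,59],max_speed=80,guard=12)); 
clamp(); s=read_state();print(s['eef_pos'],s['finger_gap'],s['ft_force'])
movel([461.1,314.5,180],max_speed=100)
s=read_state();print(s['time'],s['eef_pos'],s['finger_gap'],s['ft_force'],s['torque'])
c=camera('wrist');np.savez('w7.npz',**c);cv2.imwrite('pics/w7.png',c['image'])
w=cloud(c);d=w-s['eef_pos'];q=d@s['tool_rot']
m=(abs(q[...,0])<30)&(abs(q[...,1])<20)&(q[...,2]>3)&(q[...,2]<70)
Q=q[m]
for lo in range(0,66,5):
    k=Q[(Q[:,2]>=lo)&(Q[:,2]<lo+5)]
    if len(k)>5: print(lo,len(k),np.percentile(k[:,0],[5,50,95]).round(1),np.percentile(k[:,1],[3,50,97]).round(1))
c=camera('scene');np.savez('s7.npz',**c);cv2.imwrite('pics/s7.png',cv2.resize(c['image'][180:340,150:350],None,fx=2.5,fy=2.5))
E
python3 -c "
import cv2
a=cv2.imread('pics/w7.png');cv2.imwrite('pics/w7.png',cv2.resize(a[100:400,200:440],None,fx=2,fy=2))"
```

```text
False
[461.10734681 314.47184879  59.07350895] 9.045984444172602 [ 0.04496401 -1.2693656   3.15035746]
46.95 [460.91409074 314.32646453 179.43227136] 9.066279864505486 [ 0.21172452  0.74695719 -0.76314761] [-0.00981387 -0.01971947 -0.06875113]
0 162 [ 2.   8.  10.7] [-13.3   4.8  12.1]
5 116 [ 4.   9.3 11.4] [-13.3  -5.8  12. ]
20 27 [3.5 6.2 6.9] [-6.8 -0.8  5.2]
25 103 [3.  6.  6.9] [-7.2 -0.8  6.1]
30 96 [2.2 5.7 6.9] [-7.6 -0.3  6.3]
35 100 [0.1 5.6 6.9] [-7.7 -0.8  7.1]
40 81 [1.3 5.8 6.9] [-7.8 -0.2  6.7]
45 25 [6.1 6.7 7.1] [-2.6 -0.8  1.5]
50 16 [6.2 6.6 7. ] [-2.4 -0.2  1.6]
```

View pics/w7.png

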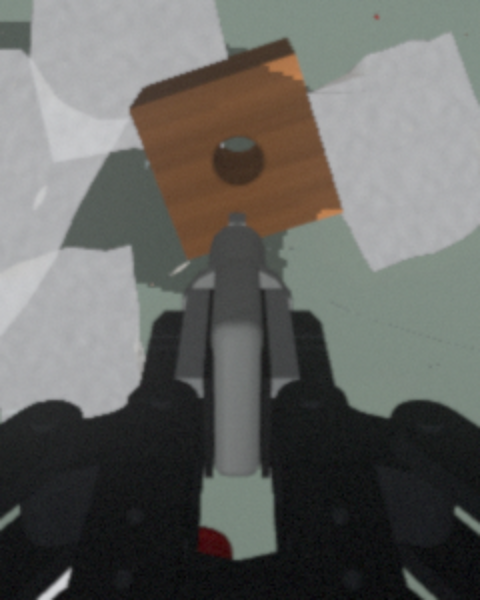

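The wrist view shows the key gripped by the bow, hanging straight above the empty stand hole at about (238,160) in the crop. Now I take it to the lock.

```bash
cat >> h.py <<'E'
OFF=np.array([-1.2,-.4,0])   # key axis in tool frame
def keypos(x,y,ztip,yaw):    # TCP pose so that key tip is at x,y,ztip with key yaw
    R=down(np.pi/2+yaw); p=np.array([x,y,ztip+55.])-R@OFF
    return p,R
E
python3 - <<'E'
from h import *
movel([461,314.5,230])
p,R=keypos(487,-43.7,150,.34); print(movep(p,R))
s=read_state();c=camera('wrist');np.savez('w8.npz',**c);cv2.imwrite('pics/w8.png',c['image'])
w=cloud(c);Z=w[...,2]
m=(Z>86)&(Z<92)&(np.hypot(w[...,0]-487,w[...,1]+43.7)<24)
b=w[m];print(len(b),np.median(b[:,2]))
# fit annulus: outer radius 19, inner 10
def f(q):
    r=np.hypot(b[:,0]-q[0],b[:,1]-q[1]);return np.maximum(r-19,0)+np.maximum(10-r,0)
r=least_squares(f,[487,-43.7],diff_step=1e-4);print(r.x,r.cost, cv2.minEnclosingCircle(b[:,:2].astype(np.float32)))
d=w-s['eef_pos'];q=d@s['tool_rot']
m=(abs(q[...,0])<30)&(abs(q[...,1])<20)&(q[...,2]>10)&(q[...,2]<58);Q=q[m]
for lo in range(10,60,8):
    k=Q[(Q[:,2]>=lo)&(Q[:,2]<lo+8)]
    if len(k)>5: print(lo,len(k),np.percentile(k[:,0],[5,50,95]).round(1),np.percentile(k[:,1],[3,50,97]).round(1))
print(s['eef_pos'],s['qpos'].round(2),s['time'])
E
```

```text
False
1210 88.6751665832171
[487.16222924 -43.50502803] 0.14234912838984895 ((487.1518859863281, -43.477500915527344), 18.820941925048828)
18 51 [3.7 6.2 7. ] [-6.4 -0.2  5.4]
26 157 [2.8 6.  7. ] [-7.4 -0.8  6.4]
34 148 [0.7 6.  7.1] [-7.6 -0.2  6.9]
42 78 [1.7 6.6 7.5] [-7.6 -0.8  6.6]
50 12 [6.7 6.8 7.3] [-1.8 -0.2  1.4]
[485.90509188 -42.67402206 205.03546336] [ 0.86  0.64 -1.27  1.94  0.69  1.1   1.22] 48.8833
```

View pics/w8.png

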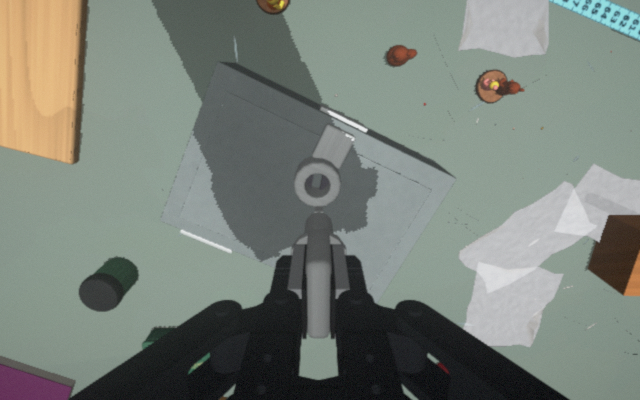

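```bash
cat >> h.py <<'E'
WELL=np.array([487.15,-43.5])
def st(): 
    s=read_state();print(' tip z',round(s['eef_pos'][2]-55,2),s['ft_force'].round(1),s['torque'].round(2),'t',round(s['time'],1),'gap',round(s['finger_gap'],1));return s['eef_pos'][2]-55
E
python3 - <<'E'
from h import *
p,R=keypos(*WELL,95,.34); movel(p,R)
p,R=keypos(*WELL,74,.34); g=movel(p,R,max_speed=20,guard=6);print(g);z=st()
if not g:
    p,R=keypos(*WELL,64,.34); g=movel(p,R,max_speed=10,guard=6);print(g);st()
E
```

```text
False
 tip z 74.11 [ 0.6  1.1 -1.1] [ 0.01 -0.01  0.02] t 50.6 gap 9.4
False
 tip z 64.02 [ 0.4  0.4 -1.6] [-0.11 -0.07 -0.03] t 51.8 gap 9.1
```

```bash
cat > turn.py <<'E'
from h import *
import sys
yaw=.34
p,R=keypos(*WELL,62.6,yaw); print(movel(p,R,max_speed=8,guard=6));z=max(st(),62.2)+.3
t0=read_state()['torque'][2]
while yaw>-.66:
    yaw-=.1 if yaw>-.2 else .04
    p,R=keypos(*WELL,z,yaw);g=movel(p,R,max_speed=20,guard=15);wait(.1)
    t=read_state()['torque'][2]-t0;print(round(yaw,2),g,round(t,3),end='');st()
    if abs(t)>.27 or g: break
E
python3 turn.py
```

```text
False
 tip z 62.55 [ 1.2 -0.7 -2.4] [-0.1  -0.18  0.04] t 52.1 gap 9.1
0.24 False 0.004 tip z 62.84 [ 0.   1.1 -1.2] [0.04 0.03 0.04] t 52.5 gap 9.0
0.14 False -0.047 tip z 62.84 [-0.3  0.  -0.8] [ 0.02  0.   -0.01] t 52.8 gap 8.8
0.04 False -0.056 tip z 62.84 [-0.4  0.2 -1.5] [ 0.02 -0.04 -0.02] t 53.2 gap 9.2
-0.06 False -0.008 tip z 62.76 [-0.8 -0.8 -3. ] [-0.18  0.13  0.03] t 53.5 gap 9.1
-0.16 False 0.043 tip z 62.77 [-1.4 -0.2 -3.4] [-0.21  0.19  0.08] t 53.9 gap 9.2
-0.26 False 0.093 tip z 62.8 [-1.3  0.1 -3.5] [-0.08  0.33  0.13] t 54.2 gap 9.3
-0.3 False 0.073 tip z 62.82 [-1.9 -0.  -4.5] [-0.09  0.4   0.11] t 54.6 gap 9.5
-0.34 False 0.113 tip z 62.82 [-1.6  0.4 -5.5] [0.09 0.45 0.15] t 54.9 gap 8.9
-0.38 False 0.078 tip z 62.84 [-2.3  0.6 -5.1] [0.09 0.57 0.11] t 55.3 gap 9.0
-0.42 False 0.075 tip z 62.83 [-1.8  1.1 -4.9] [0.12 0.59 0.11] t 55.6 gap 9.1
-0.46 False 0.088 tip z 62.86 [-1.6  0.4 -4.9] [0.23 0.66 0.13] t 56.0 gap 9.1
-0.5 False 0.073 tip z 62.84 [-1.4  1.1 -4.9] [0.3  0.73 0.11] t 56.3 gap 9.2
-0.54 False 0.08 tip z 62.84 [-3.2  1.9 -5.8] [0.3  0.71 0.12] t 56.7 gap 8.9
-0.58 False 0.1 tip z 62.85 [-3.7  2.1 -3.8] [0.38 0.75 0.14] t 57.0 gap 9.1
-0.62 False 0.098 tip z 62.86 [-2.5  1.  -4.9] [0.49 0.76 0.13] t 57.4 gap 8.8
-0.66 False 0.105 tip z 62.83 [-2.7  1.3 -4.2] [0.49 0.82 0.14] t 57.7 gap 9.1
```

```bash
python3 - <<'E'
from h import *
yaw=-.66;z=62.9
while yaw>-.86:
    yaw-=.04
    p,R=keypos(*WELL,z,yaw);g=movel(p,R,max_speed=20,guard=15);wait(.1)
    t=read_state()['torque'][2];print(round(yaw,2),g,round(t,3),end='');st()
    if abs(t)>.3 or g: break
s=read_state();c=camera('wrist');np.savez('w9.npz',**c);cv2.imwrite('pics/w9.png',cv2.resize(c['image'][100:400,200:440],None,fx=2,fy=2))
w=cloud(c);b=blobs(w,130,150,(440,540,-90,0),20)
for q in b:print(len(q),q.mean(0).round(1),rect(q[:,:2]))
E
```

```text
-0.7 False 0.149 tip z 62.89 [-2.9  3.4 -5.5] [0.61 0.81 0.15] t 58.1 gap 9.1
-0.74 False 0.149 tip z 62.88 [-1.8  2.4 -5.7] [0.71 0.82 0.15] t 58.4 gap 9.1
-0.78 False 0.202 tip z 62.9 [-3.   2.4 -6.5] [0.71 0.81 0.2 ] t 58.8 gap 8.9
-0.82 False 0.147 tip z 62.88 [-2.9  2.4 -5.7] [0.81 0.88 0.15] t 59.1 gap 9.0
-0.86 False 0.143 tip z 62.92 [-2.6  2.2 -5.9] [0.77 0.8  0.14] t 59.5 gap 9.2
4001 [482.8 -38.3 143.4] [[483.9, -43.8], [32.1, 32.8], 8.2]
```

View pics/w9.png

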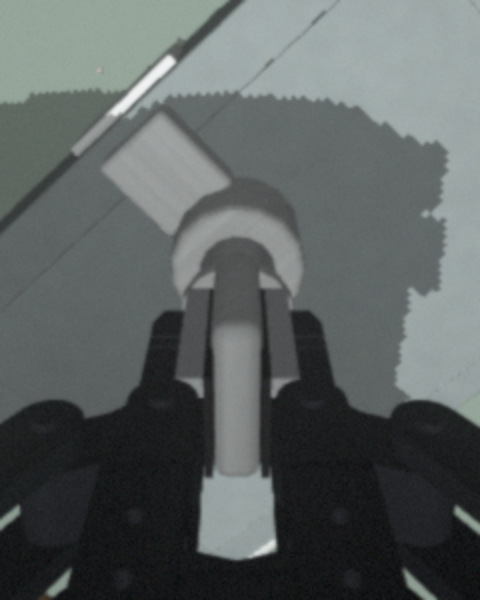

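```bash
python3 - <<'E'
from h import *
s=read_state();R=s['tool_rot'];print(R.round(3),np.arctan2(R[1,1],R[0,1])-np.pi/2,s['eef_pos'],keypos(*WELL,62.9,-.86)[0],s['qpos'].round(3),s['joint_efforts'].round(1))
w=cloud(np.load('w9.npz'));d=w-s['eef_pos'];q=d@R
m=(abs(q[...,0])<30)&(abs(q[...,1])<8)&(q[...,2]>-40)&(q[...,2]<60);Q=q[m]
for lo in range(-40,60,6):
    k=Q[(Q[:,2]>=lo)&(Q[:,2]<lo+6)]
    if len(k)>5: print(lo,len(k),np.percentile(k[:,0],[5,50,95]).round(1),np.percentile(k[:,1],[3,50,97]).round(1))
w=cloud(np.load('w7.npz'));d=w-np.array([460.91,314.33,179.43]);q=d@down(np.pi/2+.005)
m=(abs(q[...,0])<30)&(abs(q[...,1])<8)&(q[...,2]>-40)&(q[...,2]<60);Q=q[m]
print('before')
for lo in range(-40,60,6):
    k=Q[(Q[:,2]>=lo)&(Q[:,2]<lo+6)]
    if len(k)>5: print(lo,len(k),np.percentile(k[:,0],[5,50,95]).round(1),np.percentile(k[:,1],[3,50,97]).round(1))
E
```

```text
[[-0.653  0.757  0.   ]
 [ 0.757  0.653  0.   ]
 [-0.     0.    -1.   ]] -0.8589536499372944 [486.72059114 -42.29489297 117.92212263] [486.67021206 -42.32961394 117.9       ] [ 0.612  0.617 -0.874  2.021  0.659  0.81   0.061] [  1.4 -81.  -14.8 -28.3   1.1  -0.2  -0.1]
-40 691 [-10.    4.2  10.5] [-7.3  4.1  7.1]
-34 1868 [-15.7   1.9  14.5] [-5.7 -0.6  5.7]
-28 434 [-5.8 14.  16.5] [-7.5  0.6  7.3]
-22 300 [10.  15.3 16.6] [-7.5 -0.2  7.5]
-16 244 [10.  15.4 16.7] [-7.4  0.   7.5]
-10 215 [10.  15.5 16.6] [-7.6 -0.1  7.5]
-4 120 [13.4 16.  16.7] [-5.1 -0.4  4.4]
2 131 [ 6.6  9.1 11. ] [-7.7  5.1  7.9]
8 9 [ 9.1  9.7 10.8] [-6.5  6.6  7.6]
20 53 [3.2 5.8 6.6] [-6.1 -0.1  5.5]
26 638 [ 3.8 11.3 16.3] [-7.5 -0.1  7.5]
32 187 [ 2.4 16.  17.2] [-7.5 -0.1  7.2]
38 102 [15.2 16.6 17.2] [-7.4  0.5  7.5]
44 201 [15.8 18.2 24. ] [-7.5 -4.1  6.9]
50 396 [16.5 23.2 29.3] [-7.1  1.1  7.7]
56 173 [17.3 24.2 29.3] [-6.6  1.8  7.2]
before
-40 699 [-9.3  4.7 11.1] [-7.6  3.9  7.1]
-34 1873 [-15.1   2.1  15. ] [-5.7 -0.4  5.6]
-28 424 [-3.1 14.9 17.1] [-7.4 -0.   7.4]
-22 287 [10.5 15.8 17.1] [-7.6 -0.   7.4]
-16 252 [10.5 15.8 17.1] [-7.6  0.   7.5]
-10 223 [10.6 15.8 17. ] [-7.6  0.1  7.4]
-4 116 [14.2 16.5 17. ] [-5.3 -0.8  4.2]
2 130 [ 7.   9.5 11.4] [-7.9  4.9  7.7]
20 51 [3.3 5.9 6.8] [-7.  -0.8  5.8]
26 122 [2.8 6.  7. ] [-7.4 -0.3  6.3]
32 107 [2.6 5.7 6.8] [-7.  -0.3  6.4]
38 106 [1.6 5.7 6.9] [-7.2 -0.3  7.1]
44 39 [4.5 6.6 7.1] [-5.4 -0.8  2.5]
50 16 [6.3 6.7 7. ] [-2.4 -0.2  1.5]
```

```bash
python3 - <<'E'
from h import *
yaw=-.86;z=62.9
while yaw>-1.08:
    yaw-=.03
    p,R=keypos(*WELL,z,yaw);g=movel(p,R,max_speed=20,guard=15);wait(.1)
    t=np.mean([(wait(.03),read_state()['torque'][2])[1] for _ in range(5)]);print(round(yaw,2),g,round(t,3),end='');st()
    if abs(t)>.28 or g: break
E
```

```text
-0.89 False 0.134 tip z 62.9 [-2.5  4.  -5.7] [0.91 0.82 0.14] t 60.0 gap 8.6
-0.92 False 0.179 tip z 62.89 [-3.1  3.4 -6.1] [0.9  0.81 0.17] t 60.6 gap 9.2
-0.95 False 0.241 tip z 62.89 [-3.1  3.4 -6.2] [1.04 0.85 0.22] t 61.1 gap 9.0
-0.98 False 0.334 tip z 62.89 [-2.6  3.2 -6.6] [1.04 0.85 0.36] t 61.6 gap 9.0
```

```bash
python3 - <<'E'
from h import *
y=-.90
p,R=keypos(*WELL,62.9,y);movel(p,R,max_speed=20);st()
p,R=keypos(*WELL,76,y);print(movel(p,R,max_speed=40,guard=25));st()
for q in (-.5,0.05,.3):
    p,R=keypos(*WELL,76,q);movel(p,R,max_speed=60)
p,R=keypos(*WELL,66,.3);print('test',movel(p,R,max_speed=12,guard=5));st()
p,R=keypos(*WELL,76,.3);movel(p,R,max_speed=40);st()
E
```

```text
tip z 63.2 [ 1.  -1.3 -2. ] [-0.19 -0.38  0.13] t 61.8 gap 9.4
False
 tip z 76.28 [ 0.5 -0.5 -1.5] [-0.02  0.02  0.04] t 62.3 gap 8.9
test True
 tip z 70.29 [-0.5 -0.6  7. ] [-0.12  0.24 -0.04] t 64.5 gap 9.1
 tip z 76.13 [-0.3  0.1 -0.4] [-0.03  0.02 -0.05] t 64.8 gap 9.0
```

The slot has moved: the blade now rests on the rotor at 70.3 mm at the old yaw, so the lock has turned. The key goes back next.

```bash
python3 - <<'E'
from h import *
p,R=keypos(*WELL,150,.3);movel(p,R)
H=(462.3,314.5)
p,R=keypos(*H,150,.005);movep(p,R)
p,R=keypos(*H,60,.005);movel(p,R)
p,R=keypos(*H,5,.005);print(movel(p,R,max_speed=30,guard=8));z=st()
if z<12:
    open_gripper();wait(.3);p[2]=190;movel(p,max_speed=100)
    movep([390,312,300],down(np.pi/2)); c=camera('wrist');np.savez('w10.npz',**c);cv2.imwrite('pics/w10.png',c['image'][:300])
    w=cloud(c)
    for b in blobs(w,80,100,(400,520,250,380),30): print(b.mean(0).round(1),np.median(b[:,2]),rect(b[:,:2]))
    c=camera('scene');cv2.imwrite('pics/s10.png',c['image']);w=cloud(c)
    d=w[...,:2]-CASE;cc,s=np.cos(CY),np.sin(CY);X=d[...,0]*cc+d[...,1]*s;Y=-d[...,0]*s+d[...,1]*cc;Z=w[...,2]
    m=(abs(Y)<100)&(abs(Y)>30)&(Z>50)&(Z<90)&(abs(X)<70);print('lid',np.polyfit(X[m],Z[m],1))
E
```

```text
False
 tip z 5.12 [ 0.5 -0.   0.3] [ 0.04 -0.01  0.04] t 69.5 gap 9.4
[460.3 314.   88. ] 88.29701451804732 [[461.5, 314.0], [9.0, 35.6], 89.9]
lid [5.33326402e-03 6.26498966e+01]
```

View pics/s10.png

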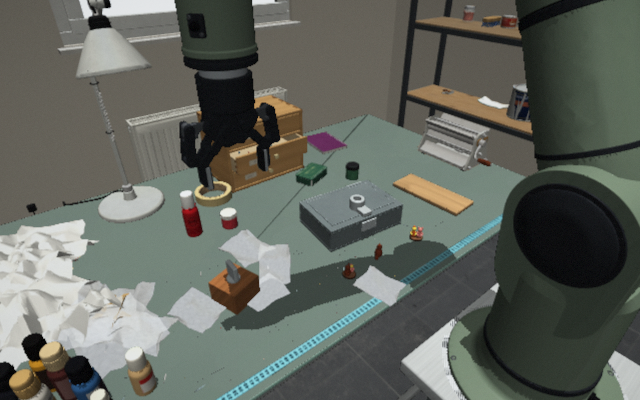

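The scene view shows the case shut at (350,213), the key upright in its stand at (233,285), and the bystanders where they were. I'm handing in.

```bash
python3 -c "
from workcell import *
print(finish_job())"
```

```text
the job is handed in; nothing more can be done
None
```

I moved the four plates into the case, shut the lid, turned the lock clockwise until I felt the stop, hung the key back upright in its stand, and handed the job in; no verdict came back.

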